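# Snap a pipe clip shut with pliers

## Task

Pick up the pliers by both handles, put their jaws astride the two lugs of the open snap clip on the upright air pipe, and squeeze gently, no harder than needed, until the clip snaps shut. Touch the fitting and clip with the pliers only, then take the pliers off and lay them flat on the bare worktop well clear of the fitting, leaving the other things where they are.

Things in the scene. Friction and masses are not known exactly. Their poses are not given: they have to be found in the camera images.
- pliers_grip (a point): Pliers with steel jaws and two black rubber handles (each 18 mm tall, 10 mm thick), lying flat; 0.10 kg, 160 mm long. Point midway between the handles where to grip them, 9 mm up (half height), 53 mm behind the pivot (4 mm from the centre of mass). +x runs along the middle line to the jaws (while fully open), z up. Handles reach 19 to 105 mm behind the pivot; here they are 64 mm wide over their outer faces fully open.
- tip_left (a point): Point on the gripping face of the left (+y) jaw, half-way up the 12 mm tall jaw, 48 mm ahead of the pivot; the jaw ends 7 mm further on and is 6.5 mm thick. Fully open the two jaw points are 38 mm apart, 98 mm ahead of pliers_grip (101 nearly shut). Held by both handles across y, the jaws' middle line stays midway between the fingers.
- tip_right (a point): The same point on the right (-y) jaw.
- pliers_b (a joint): Squeeze angle of the pliers: 0 fully open, stop 0.59. Per rad the gap at the jaw points narrows by 48 mm and the width over the handles at pliers_grip by 53 mm. A spring opens them: 7.5 N on each handle starts to close them, 11.5 N holds 0.54 rad (jaws 13 mm apart) with nothing between the jaws; what is beyond that reaches the jaws 1.1 times as large.
- clip_lugs (a point): Black plastic snap clip round the upright pipe: point between its two lugs, half-way up, z up. Lugs are upright plates 22 mm long (x), 16 mm tall, 6 mm thick, side by side; open they are 20 mm wide over both (18 at the pipe end, 23 at the free end). -x points away from the pipe to the free ends, 11 mm off; the ring is 10 mm and the pipe's axis 25 mm off in +x. The point moves with the +y lug.
- clip_arm (a joint): Angle of the -y lug, hinged at the far side of the pipe: 0 fully open, 0.20 rad snapped shut (lugs then 12.6 mm wide over both). From 0.02 rad a catch resists with up to 10 N at the lugs until about 0.13 rad, then it snaps shut by itself and stays: the squeeze suddenly eases. The plastic cracks if the jaws press with over 30 N. Let go earlier, it springs open.
- clip (a joint): Swivel angle of the whole clip about the pipe (rad, counter-clockwise from above). It swivels with about 1 N at the lugs, so it centres itself between the jaws.
- pipe_top (a point): Top of the pipe's cap, on the pipe's axis, 95 mm above the worktop. The pipe (22 mm thick, cap 27 mm) stands at the centre of a screwed-down aluminium block 76 x 62 x 24 mm, with a 14 mm long brass stub in the block's +y side.
- collet: bystander: steel collet, 28 mm wide, 36 mm tall, standing; origin at its underside
- coupling: bystander: threaded pipe coupling with a hexagon nut, 31 mm wide, 56 mm tall, standing; origin at its underside
- setting_ring: bystander: steel setting ring, 45 mm across, 12 mm thick, lying; origin at its underside
- pliers: The pliers' right-jaw half (it carries the left handle); origin at the pivot, on the underside. Axes as pliers_grip.
- fitting: The screwed-down aluminium block with the pipe and clip; origin at the centre of its underside.

How it is judged:
By the outcome, as a careful person would: the job done as asked, in the order asked, and still so for the second after the job is handed in, with the robot touching nothing.
It also fails if it takes over 66 s, if anything falls off the work surface, if the arm or the gripper's body presses on something with over 40 N, if the wrist force passes 120 N, or if a joint passes its speed limit or range.

## Robot

A 6-joint arm with a two-finger parallel gripper is mounted at the origin on a cart in front of the work surface, level with it; the furniture and walls round the work are solid. World frame = base frame: x ahead of the robot, y to its left, z up, the work surface at z = 0. Lengths are in m, angles in degrees, forces in N, time in s.
With the tool pointing down it reaches from about 0.4 to 0.825 m from the base axis. Payload 7 kg.
Tool frame: the origin (TCP) lies at the very end of the fingers, on their centre line; the grasp point (between the pads) lies 19 mm behind it (ctrl.grip_depth is the z of the grasp point in the tool frame, in m); z points along the fingers, y is the direction in which the jaws open and shut (so a half turn about z gives the same grasp; the last joint's range is limited). The gripper opens to 88 mm and grips with 3 to 60 N. Pads are 19 mm wide; open, the fingers measure 130 mm over their backs; the gripper's body (78 mm by 193 mm) begins 47 mm behind the grasp point.
Start: joints at [80.85, 20.546, 0.682, 0, -70.136, -16.507], TCP at [0.292, 0.608, 0.227] pointing down, gripper open.
Joint ranges: [-176.03, 176.03], [-82.01, 121.73], [-58.28, 71.71], [-173.87, 95.51], [-174.79, -0.11], [-173.66, 173.66]. Speed limits (degrees/s): [136.94, 136.94, 172.46, 180, 180, 180].

## Interface

Orientations are given as [roll, pitch, yaw] about the fixed x, y, z axes, in that order (R = Rz(yaw) Ry(pitch) Rx(roll)).
In Python, from plant import telemetry, snapshot, job, models, ctrl gives the robot as it stands.
- The arm moves only by the tool jog_arm, never from a script. Its argument "targets" is text: rows parted by semicolons, each of 7 numbers parted by spaces: the shift along the tool's x, y, z in m, then the turn, a rotation vector about the tool's x, y, z in degrees, then the gripper command: -1 is shut, 1 is fully open, values between are in proportion. A call has exactly 8 rows; each row is the pose to reach, as a shift and turn from the pose measured when the call began, along the tool's axes at that moment; what a row does not reach only later rows make up. A row lasts 1/8 s, in which the tool goes at most 62.5 mm and 10.7 degrees, less where a joint would pass 70% of its speed; a pose out of reach is approached as far as the arm can. A call with a gripper value outside its range is refused whole. The fingers move at their own pace and stop on an object; the grip force is fixed at half the most. Time passes only in rows, so rows that repeat a pose let the fingers close, or fill a call up. It gives the time, the measured TCP pose, the force and the opening at its end, in the units of the state.
- telemetry.get_obs(): the state, without advancing time (a new reading comes with each control period).
- snapshot(name): name is "scene" or "top" or "wrist"; returns a dict with "img" (480x640x3 uint8, red, green, blue), "range_z" (480x640 float32, m along the optical axis (not along the pixel's ray), 0 where there is no reading), "intrinsics" (3x3 intrinsics, pixels), "k1" (the pictures are not rectified: a ray, as slopes to the right and down, at radius r is drawn at 1 + k1 r^2 times it, then the intrinsics apply), "R" (3x3) and "t" (3): a world point X has camera coordinates R X + t. Camera axes: x right, y down, z forward; pixel columns grow to the right and rows downward; lengths in m; the calibration is good to about 2 mm. A picture is of the moment at which its call begins.
- job.close_job(): hands the job in, once; it reports no verdict.
Trained networks look in a picture, given as the dict that the camera call returned (one of the last four; its "shot" number tells which), for a name from the list of things; names that differ only in an ending like _2 or _b are one class to them, and where a whole thing is asked for, a point or a joint stands for the part that bears it (a point fixed in the world has none). Each returns a list of dicts, best first, with "conf" (0 to 1); they miss things now and then, are a little off and sometimes report something else, mostly with a low value. They report only what shows in the picture. A call takes as long as a camera call.
- models.cut_out(name, picture): "region" (480x640 bool, what is visible of it) and "uv" ([column, row] in pixels, amid what is visible of it).
- models.spot_point(name, picture): "uv" ([column, row] in pixels: a listed point, or the origin of a listed thing).
The state is a dict: "clock": time; "joint_pos": joint angles; "qvel": joint speeds; "tau": joint torques, N m; "tool_pos": TCP position; "orientation": TCP orientation; "force": force on the tool from outside, world axes, zero at the start; "moment": the same for the moment, N m; "opening": finger opening in m.
Only numpy, scipy, OpenCV 4.12 (cv2) and the standard library are available. Lean on these libraries where they do the work, as an engineer would, in place of code of your own. Each camera call takes 0.05 s, during which the arm holds its last target.

## Working session

There is one attempt and no reset: what is moved stays moved. The work goes in short steps, Python scripts to look and compute and a tool call to move; the robot and the scene stay as the last step left them, time stands still between calls to the robot, and variables do not carry over. Pictures are saved under pics/ and viewed, and the job is handed in when it is done.

Besides the shell and the picture viewer there is one more tool, called after ">>>" in YAML: its name, and indented under it one key for each argument. jog_arm: Moves the arm, as the interface text tells. Its arguments: {"type":"object","properties":{"targets":{"type":"string"}},"required":["targets"]}

```bash
mkdir -p pics; ls
python3 - <<'E'
from plant import telemetry, snapshot, job, models, ctrl
import cv2,pickle
print(telemetry.get_obs(), ctrl.grip_depth)
for n in ["scene","top","wrist"]:
    s=snapshot(n); cv2.imwrite(f"pics/a_{n}.png",s["img"][:,:,::-1])
    pickle.dump(s,open(f"a_{n}.pkl","wb"))
    print(n,s["intrinsics"].tolist(),s["k1"],s["R"].tolist(),s["t"].tolist())
    for m in ["pliers_grip","tip_left","tip_right","clip_lugs","pipe_top","pliers","fitting","collet","coupling","setting_ring"]:
        print(m,[( [round(float(x)) for x in d["uv"]],round(float(d["conf"]),2)) for d in models.spot_point(m,s)][:3])
E
```

```text
pics
{'clock': 0.0, 'joint_pos': array([ 8.08528113e+01,  2.05905645e+01,  6.34058690e-01, -1.81653085e-02,
       -7.01351282e+01, -1.65077855e+01]), 'qvel': array([ 0.02929284, -0.0050045 ,  0.01874847,  0.02053861, -0.06523153,
       -0.05411868]), 'tau': array([-1.11808067e-04, -5.82728577e+01,  2.93045461e+01,  6.99710771e+00,
        6.76569500e-03, -1.66954387e-04]), 'tool_pos': array([0.29205817, 0.60801472, 0.22564082]), 'orientation': array([ 1.79907291e+02, -9.66692430e-03, -2.56611526e+01]), 'force': array([ 0.61585247, -0.06728396,  0.27158484]), 'moment': array([-0.06420215, -0.00375945,  0.01328599]), 'opening': 0.08737562236089909} -0.0188
scene [[477.5602601492604, 0.0, 310.1654725325243], [0.0, 477.5602601492604, 239.66775533158867], [0.0, 0.0, 1.0]] -0.0069696724403775475 [[0.5975792161614532, -0.8017222276139717, 0.01185538533976048], [-0.6051302064066707, -0.46064734900619664, -0.6493238430458129], [0.5260385097177617, 0.38084838138457944, -0.7604196188228328]] [-0.3188937457145168, 0.4231445569776764, 0.5815754328313133]
pliers_grip [([214, 256], 0.89)]
tip_lef
[... 934 characters left out ...]
 252], 0.85), ([205, 235], 0.58)]
fitting [([320, 203], 0.94)]
collet [([432, 219], 0.49)]
coupling [([431, 216], 0.75), ([273, 187], 0.5)]
setting_ring [([398, 307], 0.63)]
wrist [[342.39500455200516, 0.0, 321.74934354603283], [0.0, 342.39500455200516, 236.03421272608537], [0.0, 0.0, 1.0]] -0.010513012412712045 [[-0.4332494869576087, -0.9012740174823898, 0.00016571698980639797], [-0.8648934702907344, 0.41581277211640594, 0.28117436510699095], [-0.2534840568939563, 0.12167532188583542, -0.9596566828530707]] [0.6752766291966078, -0.034000657421905583, 0.3910496694078889]
pliers_grip []
tip_left []
tip_right []
clip_lugs []
pipe_top []
pliers []
fitting []
collet []
coupling []
setting_ring []
```

View pics/a_scene.png

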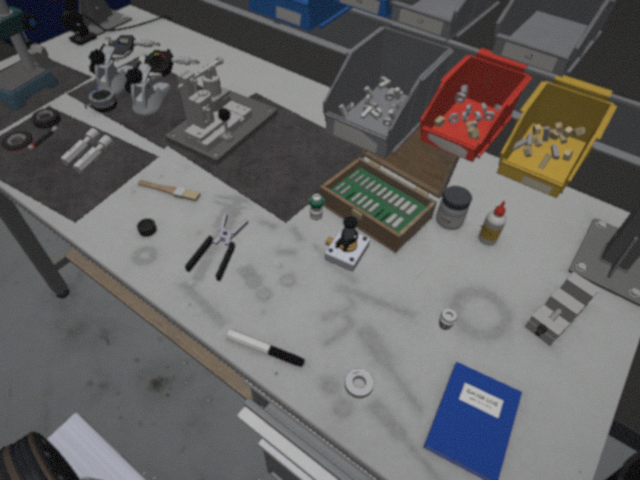

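View pics/a_top.png

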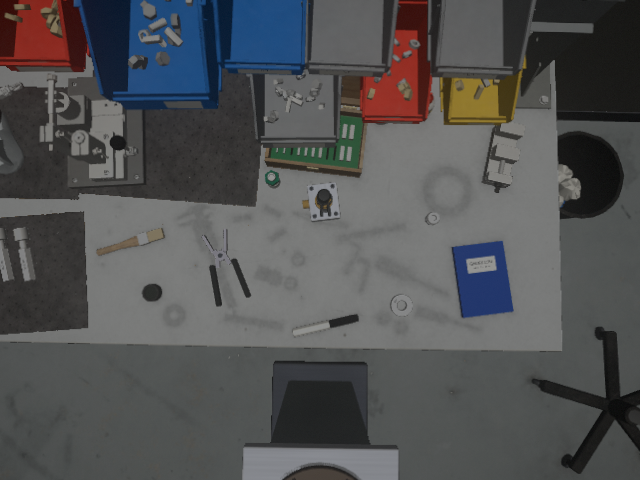

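View pics/a_wrist.png

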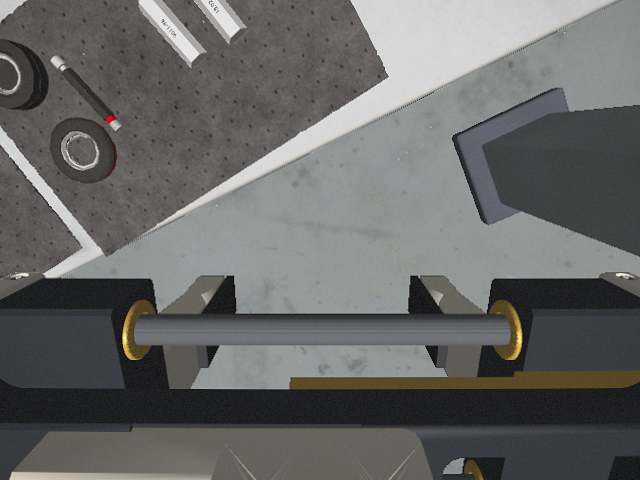

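The scene view shows the pliers at about (218,245) and the fitting at (348,245). In the top view the pliers are at about (222,262), with the jaws facing up, and the fitting is at (322,203). Next I'll zoom in and triangulate.

```bash
cat > h.py <<'E'
import numpy as np,cv2
def ray(s,uv):
    K=s["intrinsics"];k=s["k1"]
    d=np.array([(uv[0]-K[0,2])/K[0,0],(uv[1]-K[1,2])/K[1,1]]);p=d.copy()
    for _ in range(20): p=d/(1+k*(p@p))
    v=s["R"].T@np.array([p[0],p[1],1]); c=-s["R"].T@s["t"]
    return c,v
def atz(s,uv,z):
    c,v=ray(s,uv); return c+v*(z-c[2])/v[2]
def tri(l):
    A=np.zeros((3,3));b=np.zeros(3)
    for s,uv in l:
        c,v=ray(s,uv);v=v/np.linalg.norm(v);P=np.eye(3)-np.outer(v,v);A+=P;b+=P@c
    return np.linalg.solve(A,b)
def proj(s,X):
    c=s["R"]@np.asarray(X,float)+s["t"];p=c[:2]/c[2];p=p*(1+s["k1"]*(p@p))
    K=s["intrinsics"];return np.array([K[0,0]*p[0]+K[0,2],K[1,1]*p[1]+K[1,2]])
def crop(s,c,w,f,name):
    x,y=int(c[0]-w/2),int(c[1]-w*3/8);x=max(x,0);y=max(y,0)
    im=s["img"][y:y+int(w*.75),x:x+w,::-1]
    cv2.imwrite(name,cv2.resize(im,None,fx=f,fy=f,interpolation=cv2.INTER_CUBIC));print(name,"x0,y0",x,y,"f",f)
E
python3 - <<'E'
import pickle,numpy as np
from h import *
S=pickle.load(open("a_scene.pkl","rb"));T=pickle.load(open("a_top.pkl","rb"))
np.set_printoptions(precision=4,suppress=True)
for n,a,b,z in [("grip",(214,256),(230,278),.009),("tl",(224,220),(204,238),.006),("tr",(246,222),(226,232),.006),("lugs",(343,244),(326,210),None),("pipe_top",(352,219),(322,196),.095),("pliers",(225,240),(221,252),0),("fitting",(348,254),(320,203),0)]:
    print(n,tri([(S,a),(T,b)]), *( [atz(S,a,z),atz(T,b,z)] if z is not None else []))
crop(S,(345,240),80,10,"pics/b1.png");crop(T,(322,203),80,10,"pics/b2.png");crop(T,(225,262),110,7,"pics/b3.png")
E
```

```text
grip [0.4918 0.1956 0.0067] [0.4897 0.1952 0.009 ] [0.4928 0.194  0.009 ]
tl [ 0.5763  0.254  -0.0031] [0.5711 0.2467 0.006 ] [0.5752 0.252  0.006 ]
tr [0.5889 0.2038 0.0129] [0.5941 0.2075 0.006 ] [0.5887 0.2063 0.006 ]
lugs [ 0.6321 -0.0016  0.0515]
pipe_top [0.6553 0.0034 0.0954] [0.6581 0.0006 0.095 ] [0.6531 0.0065 0.095 ]
pliers [ 0.5462  0.2215 -0.0156] [0.5365 0.2123 0.    ] [0.5468 0.2166 0.    ]
fitting [ 0.6592  0.0065 -0.0109] [ 0.6544 -0.0014 -0.    ] [0.6547 0.0103 0.    ]
pics/b1.png x0,y0 305 210 f 10
pics/b2.png x0,y0 282 173 f 10
pics/b3.png x0,y0 170 220 f 7
```

View pics/b1.png

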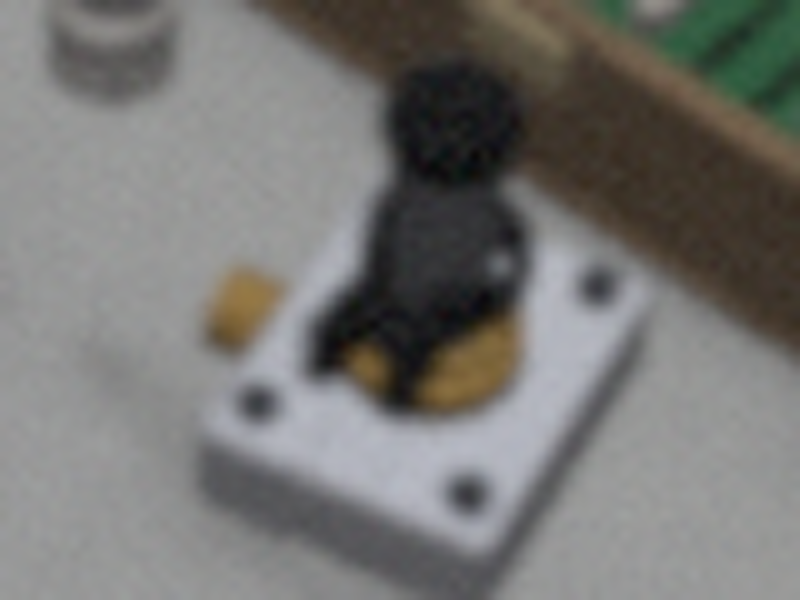

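View pics/b2.png

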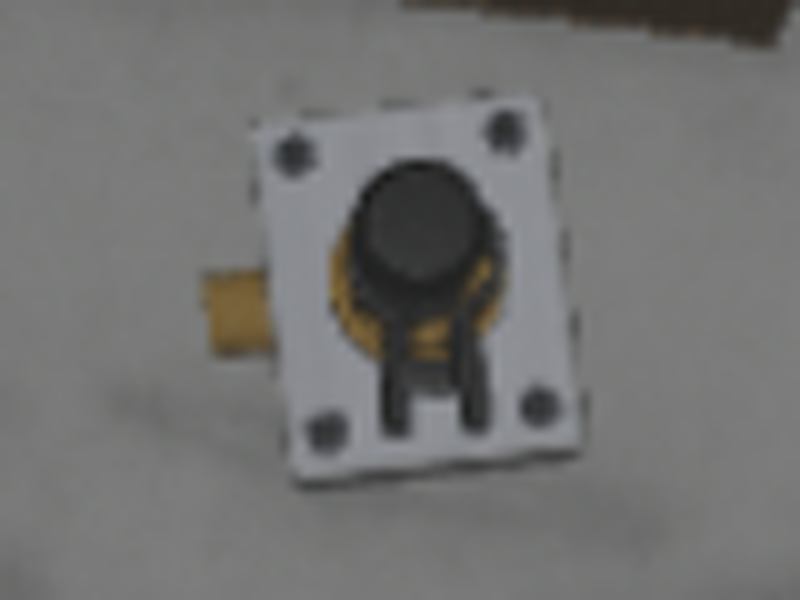

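View pics/b3.png

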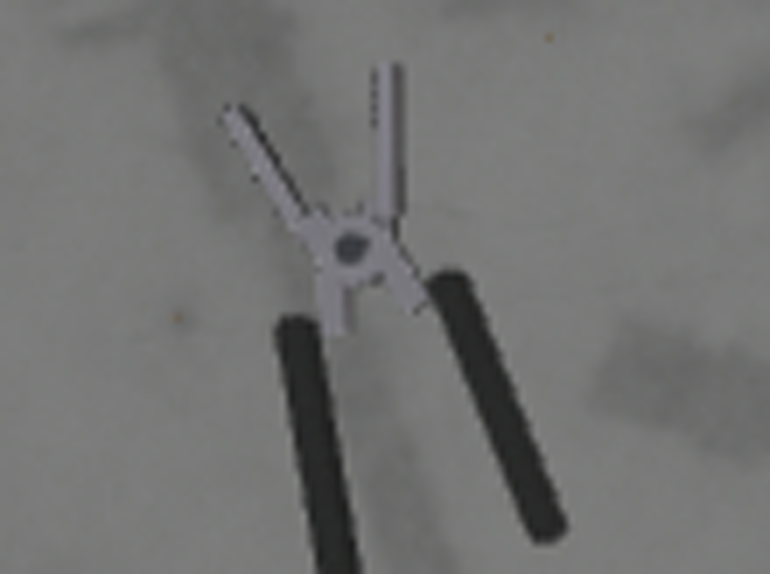

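The top crop shows the pliers' pivot at px (220,255), with the jaw tips at (203,235) and (226,229). The clip's lugs point towards the robot, with free ends at px (321.7,216.5) and (329.8,216). Next I'll work out the geometry for a wrist look.

Run:
```python
import pickle,numpy as np
from h import *
from scipy.spatial.transform import Rotation as Ro
np.set_printoptions(precision=4,suppress=True)
S=pickle.load(open("a_scene.pkl","rb"));T=pickle.load(open("a_top.pkl","rb"));W=pickle.load(open("a_wrist.pkl","rb"))
Rt=Ro.from_euler('xyz',[179.907,-.01,-25.66],degrees=True).as_matrix();p=np.array([.29206,.60801,.22564])
c=-W["R"].T@W["t"];print("cam in tool",Rt.T@(c-p),"\nview axes rows in tool\n",W["R"]@Rt)
print("lug ends",atz(T,(321.7,216.5),.059),atz(T,(329.8,216),.059))
print("pivot",atz(T,(220,255.4),.012))
tgt=np.array([.47,.187,.2])
print("shift in tool",Rt.T@(tgt-p))
```

```text
cam in tool [ 0.0775 -0.0005 -0.1591] 
view axes rows in tool
 [[-0.0002  1.      0.0015]
 [-0.9596  0.0002 -0.2813]
 [-0.2813 -0.0015  0.9596]]
lug ends [0.6183 0.0062 0.059 ] [ 0.6196 -0.0098  0.059 ]
pivot [0.5391 0.2158 0.012 ]
shift in tool [0.3427 0.3024 0.0262]
```

>>> jog_arm:
  targets: "0.04 0.035 0 0 0 -5 1; 0.085 0.075 0 0 0 -10 1; 0.13 0.115 0 0 0 -16 1; 0.175 0.155 0 0 0 -22 1; 0.22 0.195 0 0 0 -28 1; 0.265 0.235 0 0 0 -34 1; 0.31 0.273 0.01 0 0 -39 1; 0.343 0.302 0.02 0 0 -41.7 1"

```text
clock: 2.65
tool_pos: [0.4713, 0.1856, 0.2068]
orientation: [-180.0, -0.1, 16.1]
force: [0.4, 0.5, -0.5]
opening: 0.0875
```

Run:
```python
from plant import telemetry, snapshot, models
from h import *
import pickle
o=telemetry.get_obs();print(o["clock"],o["tool_pos"],o["orientation"],o["joint_pos"])
s=snapshot("wrist");pickle.dump(s,open("b_wrist.pkl","wb"));cv2.imwrite("pics/c.png",s["img"][:,:,::-1])
for n,z in [("pliers_grip",.009),("tip_left",.006),("tip_right",.006),("pliers",0)]:
    for d in models.spot_point(n,s)[:2]: print(n,d["uv"],d["conf"],atz(s,d["uv"],z))
```

```text
2.65 [0.47128414 0.1856446  0.20683814] [-1.79974090e+02 -6.20956912e-02  1.61248078e+01] [ 4.37551801e+01  5.39001268e+00 -2.19448596e+01  6.58144828e-03
 -6.25980977e+01  6.23666161e+01]
tip_left [288.3, 91.1] 0.91 [0.57719324 0.24937222 0.006     ]
tip_right [327.7, 92.2] 0.69 [0.58687355 0.21221818 0.006     ]
pliers [313.5, 141.3] 0.93 [0.53841912 0.21309101 0.        ]
```

View pics/c.png

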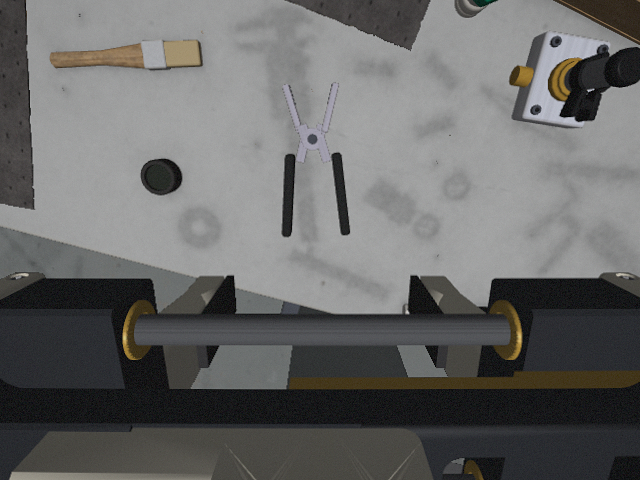

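The wrist view shows the pliers at pivot (312,139), handle ends at (287,235) and (346,234), and jaw tips at (287,84) and (336,83). I'll fit the axis from these.

Run:
```python
import pickle
from h import *
np.set_printoptions(precision=4,suppress=True)
s=pickle.load(open("b_wrist.pkl","rb"))
im=s["img"].astype(int)
g=im.sum(2)
# handles dark mask
box=np.zeros(g.shape,bool);box[145:245,270:365]=1
n,l,st,c=cv2.connectedComponentsWithStats(((g<200)&box).astype(np.uint8))
mids=[]
for i in range(1,n):
    if st[i,4]<100: continue
    ys,xs=np.where(l==i);P=np.array([atz(s,(x,y),.018)[:2] for x,y in zip(xs,ys)])
    m=P.mean(0);u,sv,vt=np.linalg.svd(P-m);d=vt[0]*np.sign(vt[0][0]);t=(P-m)@d
    print("handle",m,"dir",np.degrees(np.arctan2(d[1],d[0])),"len",t.min(),t.max(),"area",len(P)); mids.append((m,d))
dd=mids[0][1]+mids[1][1];print("axis yaw",np.degrees(np.arctan2(dd[1],dd[0])),"mid",(mids[0][0]+mids[1][0])/2)
for uv in [(312.5,139),(290,100),(331,100),(289,195),(342,195),(300,200)]:
    u,v=map(int,uv);z=s["range_z"][v,u];c0,r=ray(s,uv);r=r/(s["R"][2]@r);print(uv,c0+r*z)
for uv in [(312.5,139),(287,84),(336,83)]: print(uv,atz(s,uv,.014))
crop(s,(315,160),170,4.7,"pics/d.png")
```

```text
handle [0.497  0.1724] dir 23.70032267123299 len -0.043546661425698276 0.04078089166589119 area 739
handle [0.481  0.2234] dir 11.995314092448055 len -0.04413426402530901 0.04069166026511235 area 784
axis yaw 17.84781838184052 mid [0.489  0.1979]
(312.5, 139) [0.5406 0.2143 0.0186]
(290, 100) [0.5692 0.2448 0.0148]
(331, 100) [0.58   0.2071 0.0158]
(289, 195) [0.4811 0.2224 0.0188]
(342, 195) [0.496  0.1705 0.0183]
(300, 200) [ 0.4755  0.2105 -0.0006]
(312.5, 139) [0.5405 0.2144 0.014 ]
(287, 84) [0.5822 0.2512 0.014 ]
(336, 83) [0.5959 0.2068 0.014 ]
pics/d.png x0,y0 230 96 f 4.7
```

View pics/d.png

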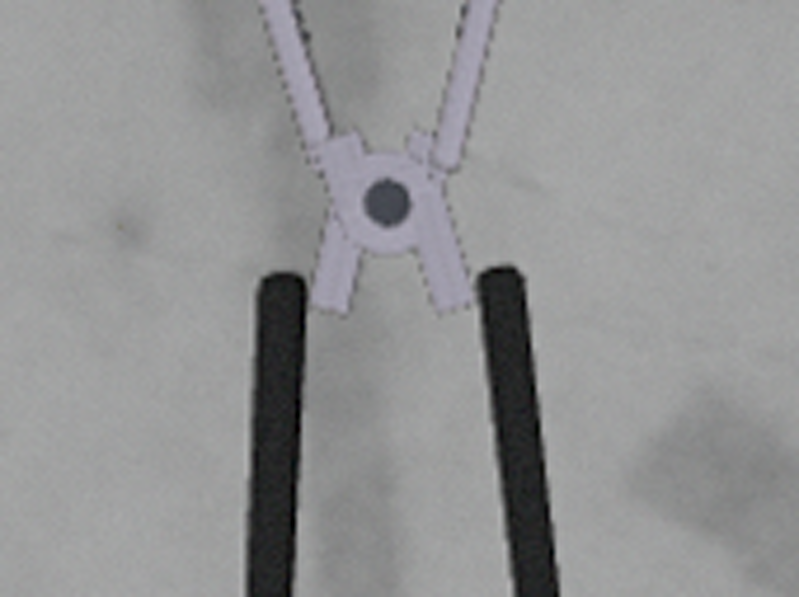

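>>> jog_arm:
  targets: "0.015 -0.005 0.03 0 0 -1.7 1; 0.021 -0.007 0.08 0 0 -1.7 1; 0.021 -0.007 0.13 0 0 -1.7 1; 0.021 -0.007 0.165 0 0 -1.7 1; 0.021 -0.007 0.185 0 0 -1.7 1; 0.021 -0.007 0.195 0 0 -1.7 1; 0.021 -0.007 0.2 0 0 -1.7 1; 0.021 -0.007 0.203 0 0 -1.7 1"

```text
clock: 3.9
tool_pos: [0.4897, 0.201, 0.0044]
orientation: [-180.0, -0.1, 17.7]
force: [-0.4, -0.6, -0.1]
opening: 0.0877
```

Run:
```python
from plant import telemetry, snapshot, models
from h import *
import pickle
o=telemetry.get_obs();print(o["clock"],o["tool_pos"],o["orientation"],o["joint_pos"])
s=snapshot("wrist");pickle.dump(s,open("c_wrist.pkl","wb"));cv2.imwrite("pics/e.png",s["img"][:,:,::-1])
```

```text
3.9 [0.48967397 0.20103232 0.00437805] [-1.79961686e+02 -1.01252036e-01  1.77111634e+01] [ 4.35717888e+01  2.15733543e+01 -3.25973775e+01  1.65917686e-02
 -3.57214448e+01  6.41259472e+01]
```

View pics/e.png

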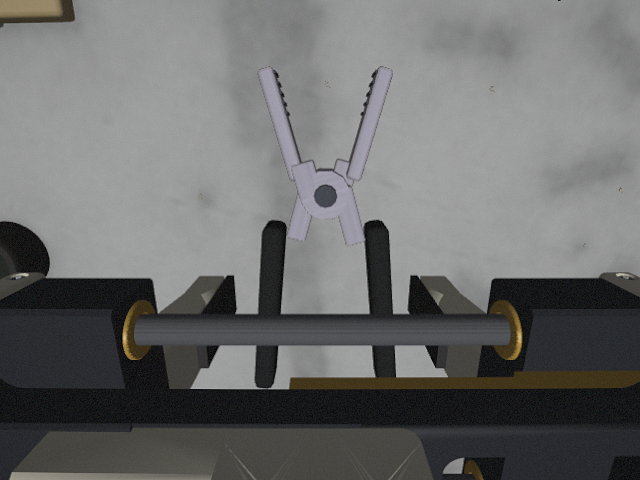

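The pliers are centred between the fingers: pivot at (325,196), handles at columns 270 and 378. I'll lower 2 mm and close lightly.

>>> jog_arm:
  targets: "0 0 0.002 0 0 0 0.6; 0 0 0.002 0 0 0 0.5; 0 0 0.002 0 0 0 0.45; 0 0 0.002 0 0 0 0.4; 0 0 0.002 0 0 0 0.35; 0 0 0.002 0 0 0 0.35; 0 0 0.002 0 0 0 0.35; 0 0 0.002 0 0 0 0.35"

```text
clock: 4.95
tool_pos: [0.4896, 0.2008, 0.0024]
orientation: [-180.0, -0.1, 17.7]
force: [-1.2, -1.6, 5.4]
opening: 0.0596
```

Run:
```python
from plant import telemetry, snapshot, models
from h import *
import pickle
o=telemetry.get_obs();print(o["clock"],o["tool_pos"],o["orientation"],o["opening"])
s=snapshot("wrist");pickle.dump(s,open("d_wrist.pkl","wb"));cv2.imwrite("pics/f.png",s["img"][:,:,::-1])
```

```text
4.95 [0.48963495 0.20075002 0.00236602] [-1.79969476e+02 -9.38187031e-02  1.77014053e+01] 0.05959240299593442
```

View pics/f.png

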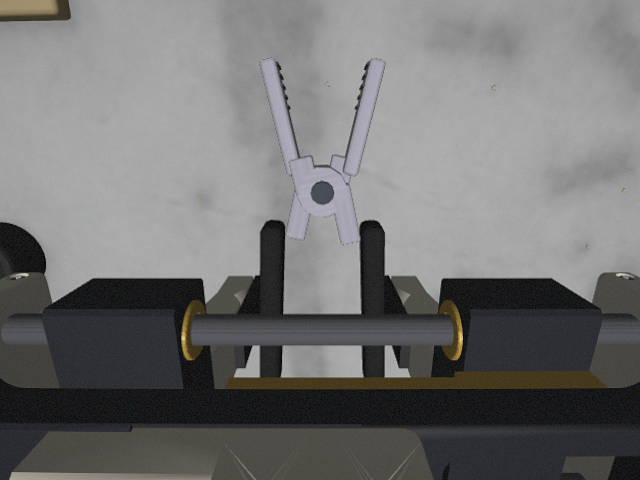

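>>> jog_arm:
  targets: "0 0 -0.005 0 0 0 0.35; 0 0 -0.015 0 0 0 0.35; 0 0 -0.035 0 0 0 0.35; 0 0 -0.06 0 0 0 0.35; 0 0 -0.09 0 0 0 0.35; 0 0 -0.115 0 0 0 0.35; 0 0 -0.118 0 0 0 0.35; 0 0 -0.118 0 0 0 0.35"

```text
clock: 6.0
tool_pos: [0.4891, 0.2005, 0.1202]
orientation: [-179.9, -0.1, 17.7]
force: [-0.6, 0.5, -0.8]
opening: 0.059
```

Run:
```python
from plant import telemetry, snapshot, models
from h import *
import pickle
o=telemetry.get_obs();print(o["clock"],o["tool_pos"],o["orientation"],o["opening"],o["force"],o["moment"])
s=snapshot("wrist");pickle.dump(s,open("d_wrist.pkl","wb"));cv2.imwrite("pics/g.png",s["img"][:,:,::-1])
```

```text
6.0 [0.4891421  0.20053799 0.12016196] [-1.79949922e+02 -8.75735004e-02  1.76875004e+01] 0.05903868015425002 [-0.56019534  0.46386333 -0.76510184] [-0.11553724  0.02392293 -0.03353016]
```

View pics/g.png

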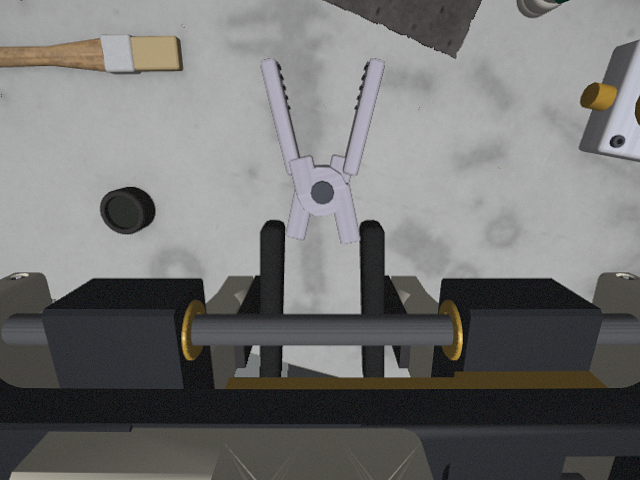

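The pliers are held steadily and keep the same place in the image. Moving them to the fitting.

>>> jog_arm:
  targets: "-0.006 0.02 0 0 0 1 0.35; -0.014 0.055 0 0 0 3 0.35; -0.024 0.095 0 0 0 5 0.35; -0.034 0.135 0 0 0 7 0.35; -0.044 0.175 0 0 0 9 0.35; -0.052 0.205 0 0 0 9.7 0.35; -0.054 0.2125 0 0 0 9.7 0.35; -0.054 0.2125 0 0 0 9.7 0.35"

```text
clock: 7.05
tool_pos: [0.5015, -0.0193, 0.119]
orientation: [-180.0, 0.0, 7.9]
force: [-0.5, 1.4, -1.0]
opening: 0.0592
```

Run:
```python
from plant import telemetry, snapshot, models
from h import *
import pickle
o=telemetry.get_obs();print(o["clock"],o["tool_pos"],o["orientation"],o["opening"],o["force"],o["moment"])
pickle.dump(o,open("o.pkl","wb"))
s=snapshot("wrist");pickle.dump(s,open("e_wrist.pkl","wb"));cv2.imwrite("pics/h.png",s["img"][:,:,::-1])
for n in ["clip_lugs","pipe_top","tip_left","tip_right"]:
    for d in models.spot_point(n,s)[:2]:
        u,v=np.round(d["uv"]).astype(int);z=s["range_z"][v,u];c0,r=ray(s,d["uv"]);r=r/(s["R"][2]@r);print(n,d["uv"],d["conf"],c0+r*z)
s=snapshot("scene");pickle.dump(s,open("e_scene.pkl","wb"));crop(s,(340,235),120,6,"pics/i.png")
```

```text
7.05 [ 0.5014956  -0.01931044  0.1189576 ] [-1.79979668e+02  3.86009887e-02  7.89687586e+00] 0.0591685560948338 [-0.46766109  1.35737081 -0.98751547] [-0.01224579  0.03525866 -0.02383364]
clip_lugs [316.8, 39.0] 0.63 [0.62922908 0.00066015 0.06387349]
pipe_top [317.9, 42.3] 0.46 [6.29714161e-01 1.99202440e-04 5.50487060e-02]
tip_left [279.2, 77.8] 0.6 [0.59799482 0.01070412 0.12871165]
tip_right [365.2, 79.6] 0.62 [ 0.60179146 -0.02319993  0.13029161]
pics/i.png x0,y0 280 190 f 6
```

View pics/h.png

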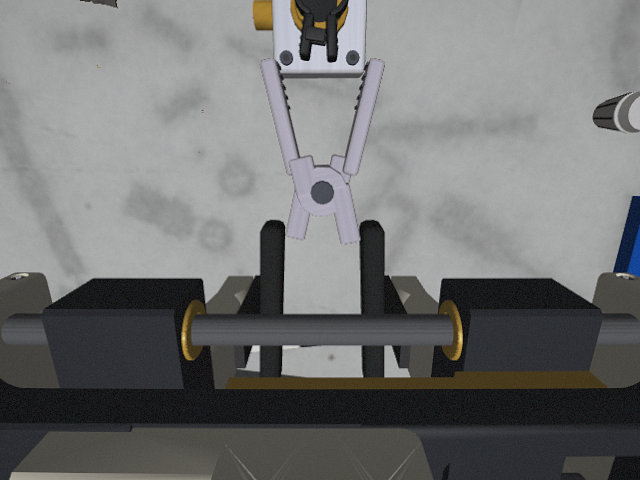

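View pics/i.png

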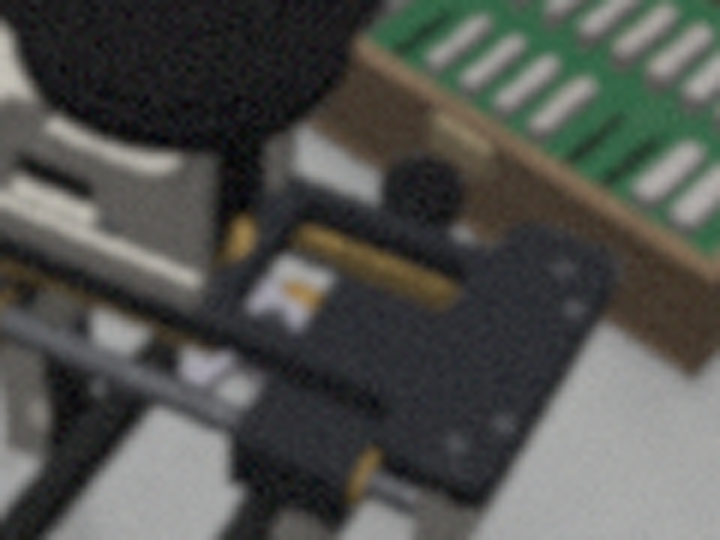

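The wrist view shows the lugs at about (306,45) and (333,45), near the middle between the jaws. Zooming in.

Run:
```python
import pickle
from h import *
np.set_printoptions(precision=4,suppress=True)
s=pickle.load(open("e_wrist.pkl","rb"));crop(s,(320,30),120,6,"pics/j.png")
o=pickle.load(open("o.pkl","rb"))
th=np.radians(7.897);R=np.array([[np.cos(th),np.sin(th),0],[np.sin(th),-np.cos(th),0],[0,0,-1]])
def P(uv):
    z=s["range_z"][int(uv[1]),int(uv[0])];c0,r=ray(s,uv);r=r/(s["R"][2]@r);X=c0+r*z;return X,R.T@(X-o["tool_pos"])
print("tool frame")
for v in range(20,64,5):
    for u in (305,307,334,333): print(u,v,*P((u,v)))
for uv in [(268,75),(376,75),(268,65),(380,65),(274,75),(369,75)]: print("jaw",uv,*P(uv))
```

```text
pics/j.png x0,y0 260 0 f 6
tool frame
305 20 [0.638  0.0084 0.0624] [ 0.1391 -0.0087  0.0565]
307 20 [0.6388 0.0075 0.0601] [ 0.1397 -0.0077  0.0588]
334 20 [ 0.6404 -0.0074  0.062 ] [0.1392 0.0073 0.057 ]
333 20 [ 0.6408 -0.0069  0.0602] [0.1397 0.0068 0.0587]
305 25 [0.6361 0.0083 0.0603] [ 0.1372 -0.0089  0.0586]
307 25 [0.6355 0.007  0.0635] [ 0.1363 -0.0076  0.0555]
334 25 [ 0.6383 -0.0078  0.0605] [0.1371 0.0074 0.0584]
333 25 [ 0.6378 -0.0072  0.0621] [0.1367 0.0068 0.0568]
305 30 [0.6335 0.0079 0.061 ] [ 0.1345 -0.0089  0.058 ]
307 30 [0.6325 0.0065 0.0655] [ 0.1333 -0.0076  0.0534]
334 30 [ 0.6359 -0.0082  0.0604] [0.1347 0.0074 0.0586]
333 30 [ 0.6357 -0.0076  0.061 ] [0.1345 0.0068 0.058 ]
305 35 [0.6306 0.0075 0.0628] [ 0.1315 -0.0088  0.0562]
307 35 [0.6305 0.0063 0.0637] [ 0.1313 -0.0077  0.0552]
334 35 [ 0.6335 -0.0085  0.0601] [0.1322 0.0074 0.0588]
333 35 [ 0.6327 -0.008   0.0626] [0.1316 0.0068 0.0563]
305 40 [0.6282 0.0072 0.0621] [ 0.1292 -0.0089  0.0569]
307 40 [0.6288 0.0062 0.0604] [ 0.1296 -0.0078  0.0586]
334 40 [ 0.6307 -0.0089  0.061 ] [0.1295 0.0074 0.058 
[... 640 characters left out ...]
   0.0607] [0.1218 0.0075 0.0582]
333 55 [ 0.6231 -0.0095  0.0609] [0.1218 0.0069 0.0581]
305 60 [0.6207 0.0069 0.0482] [ 0.1216 -0.0096  0.0707]
307 60 [0.6205 0.0056 0.0497] [ 0.1213 -0.0084  0.0692]
334 60 [ 0.6225 -0.0105  0.0509] [0.1211 0.0079 0.0681]
333 60 [ 0.6224 -0.0099  0.0511] [0.1211 0.0073 0.0679]
jaw (268, 75) [0.5981 0.0149 0.1308] [ 0.1004 -0.0206 -0.0119]
jaw (376, 75) [ 0.6041 -0.0272  0.13  ] [ 0.1005  0.0219 -0.0111]
jaw (268, 65) [0.6017 0.0152 0.1307] [ 0.104  -0.0205 -0.0117]
jaw (380, 65) [ 0.608  -0.0282  0.1293] [ 0.1043  0.0234 -0.0104]
jaw (274, 75) [0.5984 0.0125 0.1314] [ 0.1003 -0.0182 -0.0124]
jaw (369, 75) [ 0.6036 -0.0243  0.1308] [ 0.1004  0.019  -0.0119]
```

View pics/j.png

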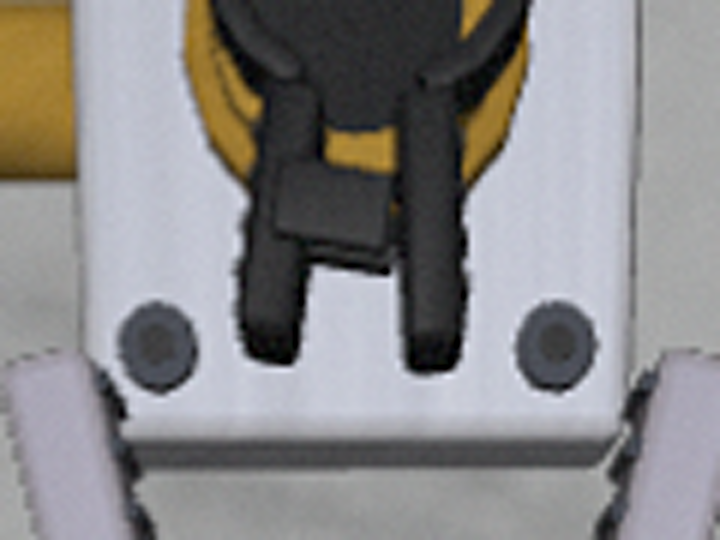

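Lug tops are at z≈0.061 and the jaw middle is 5.8 mm above the TCP. I'll descend in front of the lugs with a small turn.

>>> jog_arm:
  targets: "0 -0.002 0.015 0 0 1 0.35; 0 -0.004 0.03 0 0 2 0.35; 0 -0.004 0.045 0 0 2 0.35; 0 -0.004 0.058 0 0 2 0.35; 0 -0.004 0.067 0 0 2 0.35; 0 -0.004 0.071 0 0 2 0.35; 0 -0.004 0.072 0 0 2 0.35; 0 -0.004 0.072 0 0 2 0.35"

```text
clock: 8.35
tool_pos: [0.5018, -0.0138, 0.0478]
orientation: [-180.0, -0.1, 6.0]
force: [-0.7, -0.2, -0.6]
opening: 0.0594
```

```bash
cat > look.py <<'E'
import sys,pickle
from plant import telemetry, snapshot, models
from h import *
np.set_printoptions(precision=4,suppress=True)
n=sys.argv[1]
o=telemetry.get_obs();print(o["clock"],o["tool_pos"],o["orientation"],o["opening"],o["force"],o["moment"])
s=snapshot("wrist");pickle.dump((s,o),open(n+".pkl","wb"));crop(s,(320,75),200,4,f"pics/{n}.png")
E
python3 look.py k
```

```text
8.35 [ 0.5018 -0.0138  0.0478] [-179.9626   -0.0616    6.0491] 0.059384798284464684 [-0.7132 -0.2149 -0.5888] [-0.0148  0.0097 -0.0013]
pics/k.png x0,y0 220 0 f 4
```

View pics/k.png

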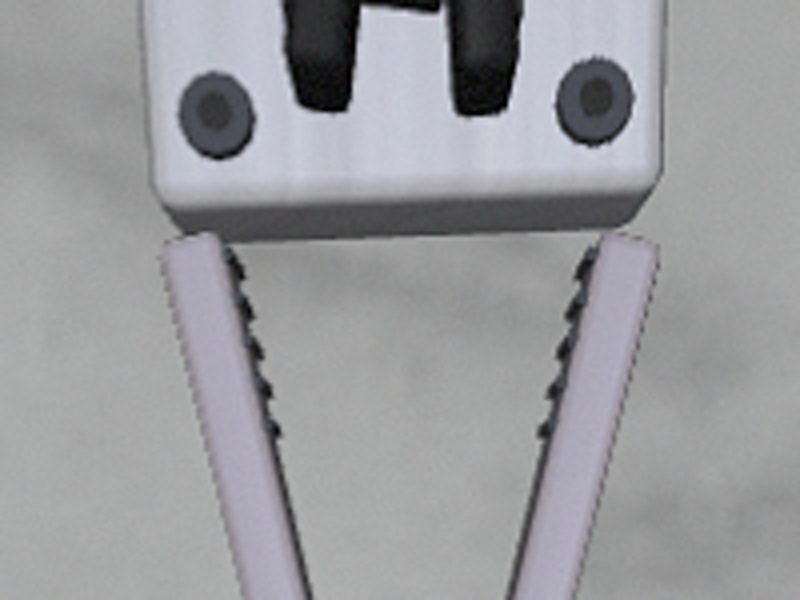

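Jaws are centred at crop column 411 and the lugs at 403, so I'll shift about 1 mm left while advancing.

>>> jog_arm:
  targets: "0 -0.001 0 0 0 0 0.35; 0.004 -0.001 0 0 0 0 0.35; 0.009 -0.001 0 0 0 0 0.35; 0.014 -0.001 0 0 0 0 0.35; 0.019 -0.001 0 0 0 0 0.35; 0.024 -0.001 0 0 0 0 0.35; 0.027 -0.001 0 0 0 0 0.35; 0.028 -0.001 0 0 0 0 0.35"

```text
clock: 9.4
tool_pos: [0.5297, -0.0098, 0.0479]
orientation: [-180.0, -0.1, 6.0]
force: [-0.7, 0.5, -1.3]
opening: 0.0591
```

```bash
python3 look.py l
```

```text
9.4 [ 0.5297 -0.0098  0.0479] [-179.9615   -0.0638    6.0499] 0.05914963165276919 [-0.691   0.53   -1.2767] [-0.0468  0.05   -0.0037]
pics/l.png x0,y0 220 0 f 4
```

View pics/l.png

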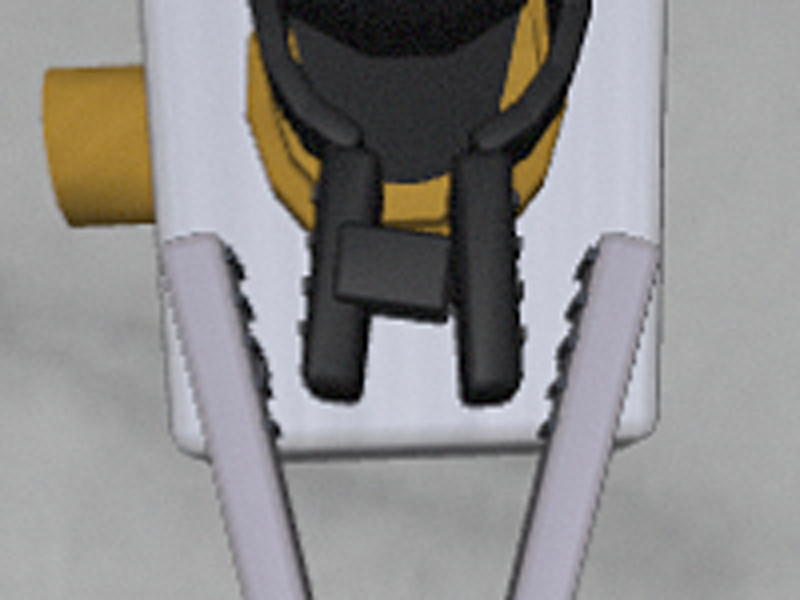

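The jaws are astride the lugs and centred: jaw midline at crop column 411, lug midline at 411, same height. I'll move in 2 mm more and start closing gently.

>>> jog_arm:
  targets: "0.001 0 0 0 0 0 0.35; 0.002 0 0 0 0 0 0.32; 0.002 0 0 0 0 0 0.28; 0.002 0 0 0 0 0 0.24; 0.002 0 0 0 0 0 0.2; 0.002 0 0 0 0 0 0.16; 0.002 0 0 0 0 0 0.12; 0.002 0 0 0 0 0 0.09"

```text
clock: 10.45
tool_pos: [0.5312, -0.0097, 0.0477]
orientation: [-180.0, -0.0, 6.0]
force: [-1.9, 0.4, -0.6]
opening: 0.0481
```

```bash
python3 look.py m
```

```text
10.45 [ 0.5312 -0.0097  0.0477] [-179.9618   -0.0182    6.0459] 0.048120601752885406 [-1.9016  0.3884 -0.554 ] [0.2013 0.4914 0.0782]
pics/m.png x0,y0 220 0 f 4
```

View pics/m.png

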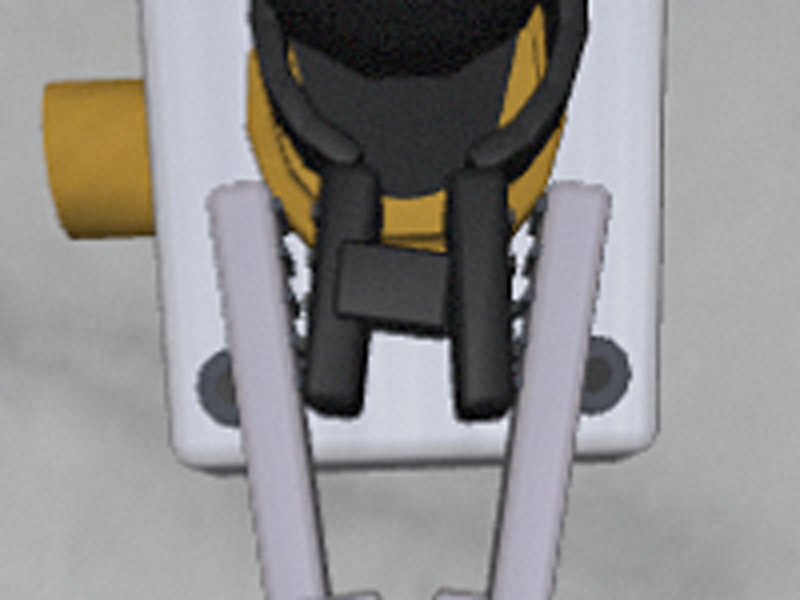

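The jaws move forward as they close, so their ends (row 185) are now near the ring (about row 165). I'll back off 2.5 mm and continue closing.

>>> jog_arm:
  targets: "-0.001 0 0 0 0 0 0.1; -0.002 0 0 0 0 0 0.1; -0.0025 0 0 0 0 0 0.09; -0.0025 0 0 0 0 0 0.07; -0.0025 0 0 0 0 0 0.05; -0.0025 0 0 0 0 0 0.03; -0.0025 0 0 0 0 0 0.02; -0.0025 0 0 0 0 0 0.02"

```text
clock: 11.5
tool_pos: [0.5279, -0.0101, 0.0474]
orientation: [-180.0, 0.1, 6.0]
force: [-3.4, 0.6, -0.9]
opening: 0.0449
```

```bash
python3 look.py n
```

```text
11.5 [ 0.5279 -0.0101  0.0474] [-179.9699    0.0721    6.0378] 0.044891732983408504 [-3.4226  0.5692 -0.9308] [0.2816 1.4543 0.1031]
pics/n.png x0,y0 220 0 f 4
```

View pics/n.png

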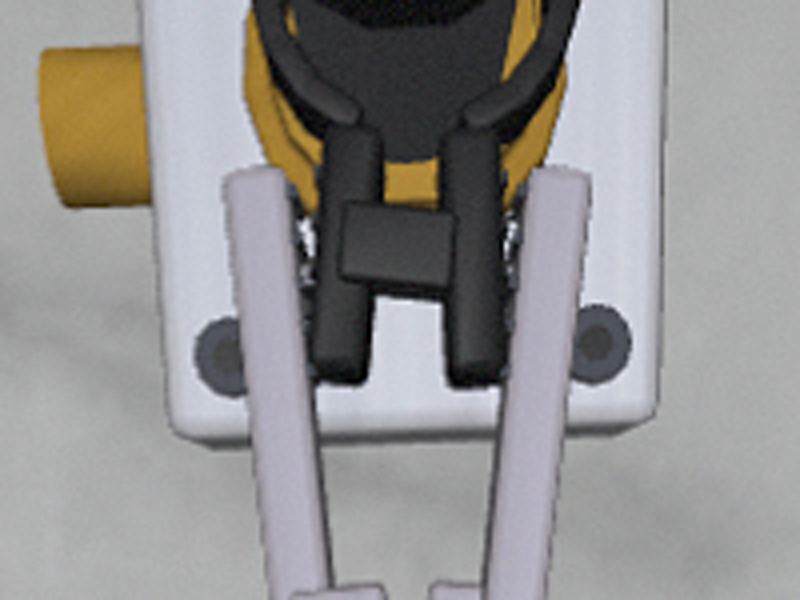

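Jaw ends are at crop row 172 and the lug free ends touch at row 360. I'll check whether the pliers slid in the fingers.

Run:
```python
import pickle,cv2,numpy as np
ims=[]
for n in "lmn":
    s,o=pickle.load(open(n+".pkl","rb")); ims.append(s["img"][:400,220:420,::-1])
cv2.imwrite("pics/n2.png",cv2.resize(np.hstack(ims),None,fx=1.33,fy=1.33))
```

```text
(no output)
```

View pics/n2.png

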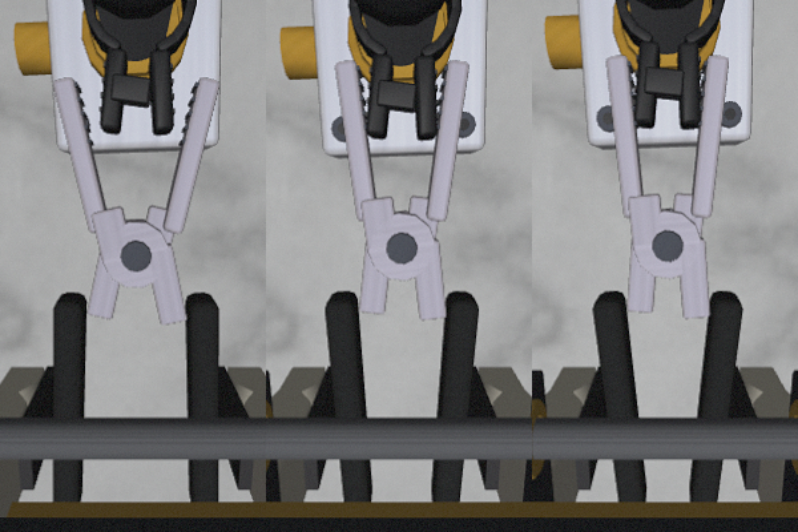

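The pliers are not slipping; the pivot's advance is their normal linkage motion. Ring clearance is about 5 mm. Continuing the gentle squeeze.

>>> jog_arm:
  targets: "0 0 0 0 0 0 0.01; 0 0 0 0 0 0 0; 0 0 0 0 0 0 -0.01; 0 0 0 0 0 0 -0.02; 0 0 0 0 0 0 -0.03; 0 0 0 0 0 0 -0.04; 0 0 0 0 0 0 -0.04; 0 0 0 0 0 0 -0.04"

```text
clock: 12.55
tool_pos: [0.5283, -0.01, 0.0476]
orientation: [-180.0, 0.0, 6.0]
force: [1.2, 1.5, -1.0]
opening: 0.042
```

```bash
python3 look.py p
```

```text
12.55 [ 0.5283 -0.01    0.0476] [-179.9641    0.0219    6.044 ] 0.04202120119449304 [ 1.1514  1.476  -0.9533] [ 0.4644 -0.3409  0.1454]
pics/p.png x0,y0 220 0 f 4
```

View pics/p.png

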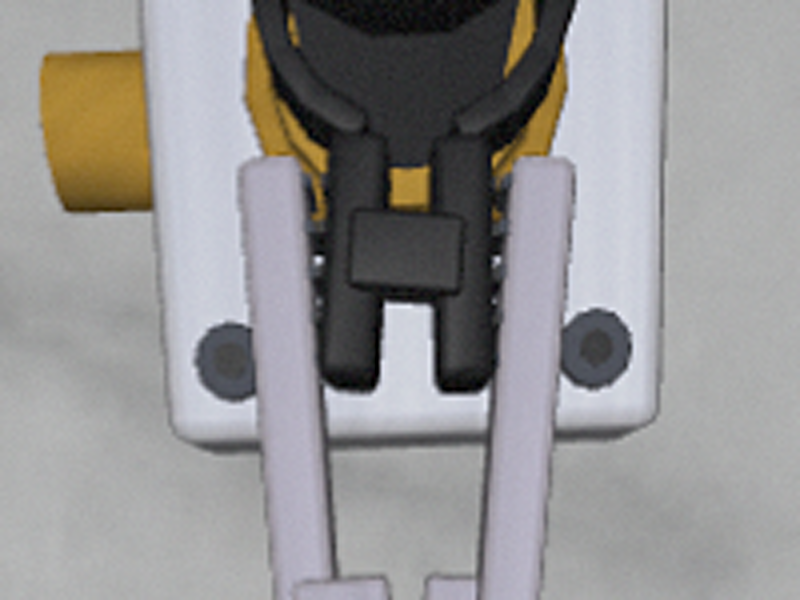

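The lugs are closing evenly (free-end width 197 → 172 crop px). Continuing.

>>> jog_arm:
  targets: "0 0 0 0 0 0 -0.05; 0 0 0 0 0 0 -0.06; 0 0 0 0 0 0 -0.07; 0 0 0 0 0 0 -0.08; 0 0 0 0 0 0 -0.09; 0 0 0 0 0 0 -0.1; 0 0 0 0 0 0 -0.1; 0 0 0 0 0 0 -0.1"

```text
clock: 13.6
tool_pos: [0.5283, -0.01, 0.0476]
orientation: [-180.0, 0.0, 6.0]
force: [-1.2, 0.9, -1.0]
opening: 0.0392
```

```bash
python3 look.py q
```

```text
13.6 [ 0.5283 -0.01    0.0476] [-179.9642    0.0221    6.0404] 0.039197968419793415 [-1.196   0.9099 -0.9513] [0.1816 0.4224 0.1109]
pics/q.png x0,y0 220 0 f 4
```

View pics/q.png

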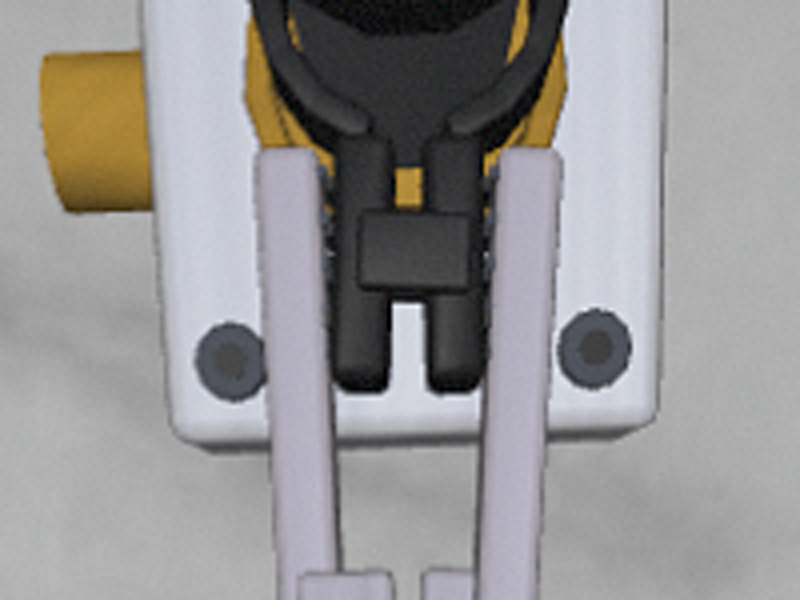

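>>> jog_arm:
  targets: "0 0 0 0 0 0 -0.105; 0 0 0 0 0 0 -0.11; 0 0 0 0 0 0 -0.115; 0 0 0 0 0 0 -0.12; 0 0 0 0 0 0 -0.125; 0 0 0 0 0 0 -0.13; 0 0 0 0 0 0 -0.13; 0 0 0 0 0 0 -0.13"

```text
clock: 14.65
tool_pos: [0.5284, -0.01, 0.0476]
orientation: [-180.0, 0.0, 6.0]
force: [-0.8, 1.3, -0.9]
opening: 0.0381
```

```bash
python3 look.py r
```

```text
14.65 [ 0.5284 -0.01    0.0476] [-179.9643    0.019     6.044 ] 0.03807013353869761 [-0.8151  1.2942 -0.8973] [0.3114 0.2906 0.0792]
pics/r.png x0,y0 220 0 f 4
```

View pics/r.png

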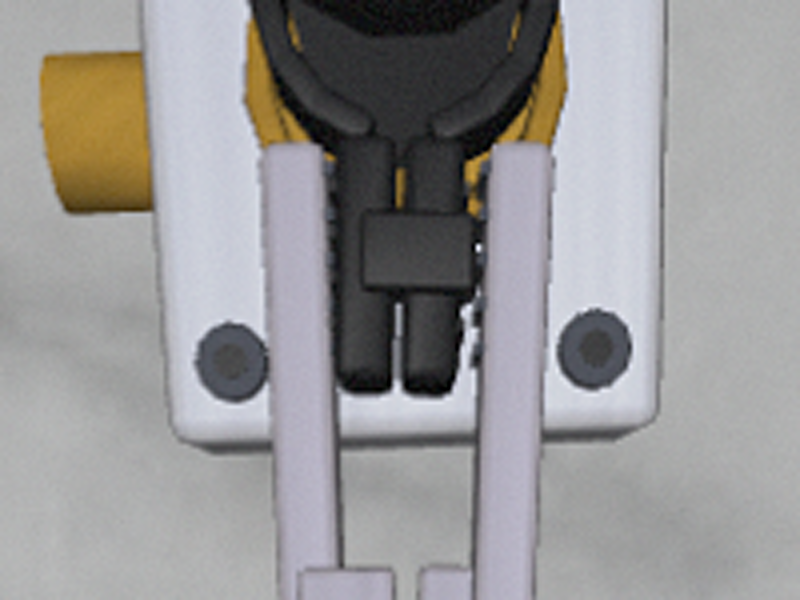

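It snapped: the right lug jumped inward, clear of its jaw (lug edge at 462, jaw face at 480). I'll open again and withdraw backwards.

>>> jog_arm:
  targets: "0 0 0 0 0 0 -0.08; 0 0 0 0 0 0 0; 0 0 0 0 0 0 0.08; 0 0 0 0 0 0 0.16; 0 0 0 0 0 0 0.24; 0 0 0 0 0 0 0.3; 0 0 0 0 0 0 0.33; 0 0 0 0 0 0 0.33"

```text
clock: 15.7
tool_pos: [0.5284, -0.01, 0.0476]
orientation: [-180.0, 0.0, 6.0]
force: [-0.4, 0.4, -0.3]
opening: 0.0584
```

```bash
python3 look.py t
```

```text
15.7 [ 0.5284 -0.01    0.0476] [-179.9645    0.0195    6.0423] 0.058372014509749576 [-0.441   0.3918 -0.2777] [-0.041  -0.0769  0.0403]
pics/t.png x0,y0 220 0 f 4
```

View pics/t.png

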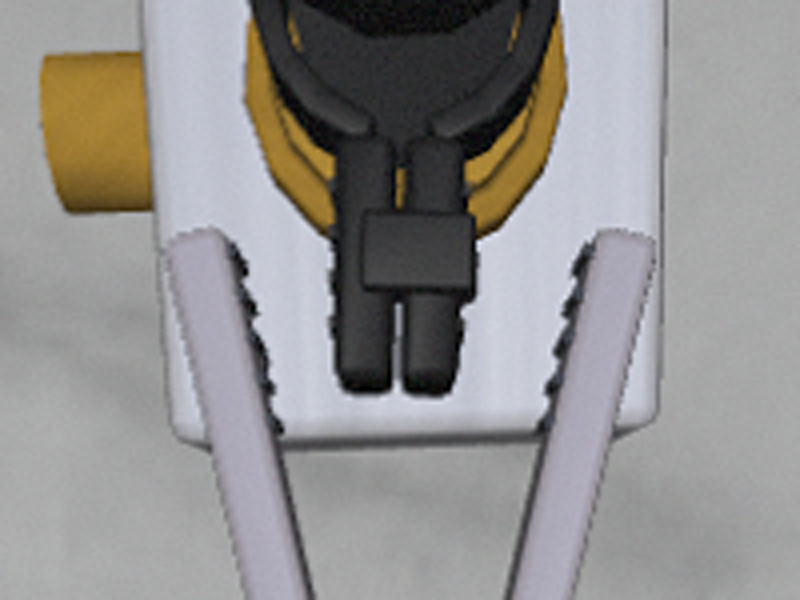

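The clip stays shut and the jaws are wide clear. Withdrawing.

>>> jog_arm:
  targets: "-0.006 0 0 0 0 0 0.33; -0.016 0 0 0 0 0 0.33; -0.028 0 0 0 0 0 0.33; -0.038 0 0 0 0 0 0.33; -0.042 0 0 0 0 0 0.33; -0.042 0 -0.02 0 0 0 0.33; -0.042 0 -0.05 0 0 0 0.33; -0.042 0 -0.07 0 0 0 0.33"

```text
clock: 16.75
tool_pos: [0.4871, -0.0143, 0.119]
orientation: [-180.0, -0.1, 6.1]
force: [0.0, 0.1, -1.4]
opening: 0.0586
```

Run:
```python
import pickle
from h import *
from plant import telemetry, snapshot, models
np.set_printoptions(precision=4,suppress=True)
o=telemetry.get_obs();print(o["clock"],o["tool_pos"],o["orientation"],o["opening"],o["force"])
s=snapshot("wrist");cv2.imwrite("pics/u.png",s["img"][:,:,::-1])
th=np.radians(o["orientation"][2]);d=np.array([.489,.2005,.12])-o["tool_pos"];print(np.cos(th)*d[0]+np.sin(th)*d[1],np.sin(th)*d[0]-np.cos(th)*d[1])
```

```text
16.75 [ 0.4871 -0.0143  0.119 ] [-179.9552   -0.0656    6.0627] 0.058576187756804225 [ 0.0011  0.1001 -1.403 ]
0.024583069115780357 -0.2133874392243554
```

View pics/u.png

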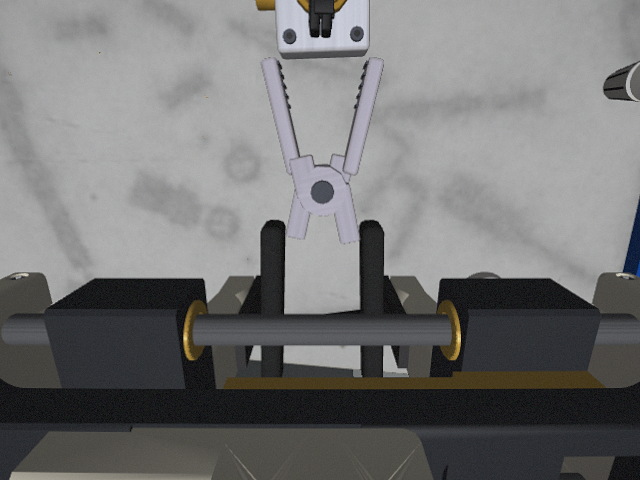

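The clip is shut and the pliers are still held squarely. Back to their original bare spot.

>>> jog_arm:
  targets: "0.003 -0.02 0 0 0 -1 0.33; 0.008 -0.06 0 0 0 -3 0.33; 0.013 -0.1 0 0 0 -6 0.33; 0.017 -0.14 0 0 0 -8 0.33; 0.021 -0.175 0 0 0 -10 0.33; 0.024 -0.205 0 0 0 -11.5 0.33; 0.025 -0.213 0 0 0 -11.5 0.33; 0.025 -0.213 0 0 0 -11.5 0.33"

```text
clock: 17.8
tool_pos: [0.4904, 0.2004, 0.1212]
orientation: [180.0, -0.2, 17.6]
force: [0.1, 0.5, -2.1]
opening: 0.0587
```

>>> jog_arm:
  targets: "0 0 0.02 0 0 0 0.33; 0 0 0.045 0 0 0 0.33; 0 0 0.07 0 0 0 0.33; 0 0 0.09 0 0 0 0.33; 0 0 0.104 0 0 0 0.33; 0 0 0.111 0 0 0 0.33; 0 0 0.114 0 0 0 0.33; 0 0 0.115 0 0 0 0.33"

```text
clock: 18.8
tool_pos: [0.4911, 0.2007, 0.0065]
orientation: [-180.0, -0.3, 17.6]
force: [0.3, 0.1, -0.8]
opening: 0.0585
```

Run:
```python
from h import *
from plant import telemetry, snapshot, models
np.set_printoptions(precision=4,suppress=True)
o=telemetry.get_obs();print(o["clock"],o["tool_pos"],o["orientation"],o["opening"],o["force"])
s=snapshot("wrist");cv2.imwrite("pics/v.png",s["img"][:,:,::-1])
```

```text
18.8 [0.4911 0.2007 0.0065] [-179.9948   -0.2616   17.6164] 0.05849383040795956 [ 0.3379  0.1013 -0.7929]
```

View pics/v.png

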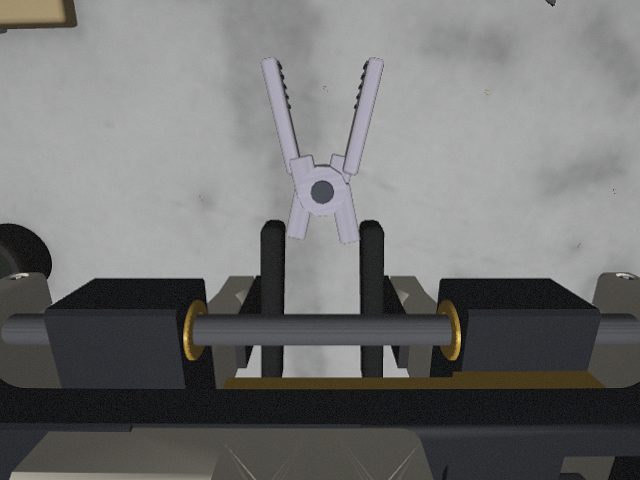

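>>> jog_arm:
  targets: "0 0 0.002 0 0 0 0.33; 0 0 0.003 0 0 0 0.33; 0 0 0.004 0 0 0 0.33; 0 0 0.004 0 0 0 0.33; 0 0 0.004 0 0 0 0.38; 0 0 0.004 0 0 0 0.43; 0 0 0.004 0 0 0 0.48; 0 0 0.004 0 0 0 0.6"

```text
clock: 19.85
tool_pos: [0.4912, 0.2008, 0.0026]
orientation: [-180.0, -0.3, 17.6]
force: [0.5, 0.7, 0.2]
opening: 0.0684
```

>>> jog_arm:
  targets: "0 0 0 0 0 0 0.8; 0 0 0 0 0 0 1; 0 0 0 0 0 0 1; 0 0 0 0 0 0 1; 0 0 -0.02 0 0 0 1; 0 0 -0.06 0 0 0 1; 0 0 -0.11 0 0 0 1; 0 0 -0.16 0 0 0 1"

```text
clock: 20.85
tool_pos: [0.4902, 0.2003, 0.1641]
orientation: [-180.0, -0.3, 17.6]
force: [0.7, 0.4, -0.6]
opening: 0.0877
```

>>> jog_arm:
  targets: "0 0 -0.03 0 0 0 1; -0.03 -0.03 -0.04 0 0 0 1; -0.03 -0.08 -0.04 0 0 0 1; -0.03 -0.13 -0.04 0 0 0 1; -0.03 -0.18 -0.04 0 0 0 1; -0.03 -0.2 -0.04 0 0 0 1; -0.03 -0.2 -0.04 0 0 0 1; -0.03 -0.2 -0.04 0 0 0 1"

```text
clock: 21.85
tool_pos: [0.4009, 0.3809, 0.2038]
orientation: [180.0, -0.2, 17.6]
force: [0.4, 0.4, 0.3]
opening: 0.0877
```

Run:
```python
from h import *
from plant import telemetry, snapshot, models
np.set_printoptions(precision=4,suppress=True)
o=telemetry.get_obs();print(o["clock"],o["tool_pos"],o["opening"],o["force"])
for n in ("scene","top"):
    s=snapshot(n);cv2.imwrite(f"pics/w_{n}.png",s["img"][:,:,::-1])
    if n=="top":
        crop(s,(322,203),80,5,"pics/x1.png");crop(s,(225,262),80,5,"pics/x2.png")
        a=cv2.imread("pics/x1.png");b=cv2.imread("pics/x2.png");cv2.imwrite("pics/x.png",np.hstack([a,b]))
        for uv in [(221,252),(217,290),(238,290),(240,262),(226,240)]:
            z=s["range_z"][uv[1],uv[0]];c0,r=ray(s,uv);r=r/(s["R"][2]@r);print(uv,c0+r*z)
```

```text
21.85 [0.4009 0.3809 0.2038] 0.08771348157413401 [0.3781 0.3761 0.3273]
pics/x1.png x0,y0 282 173 f 5
pics/x2.png x0,y0 185 232 f 5
(221, 252) [0.546  0.2129 0.017 ]
(217, 290) [0.4677 0.2187 0.0156]
(238, 290) [0.4682 0.1773 0.005 ]
(240, 262) [0.5265 0.1756 0.0021]
(226, 240) [0.5713 0.2042 0.0133]
```

View pics/w_scene.png

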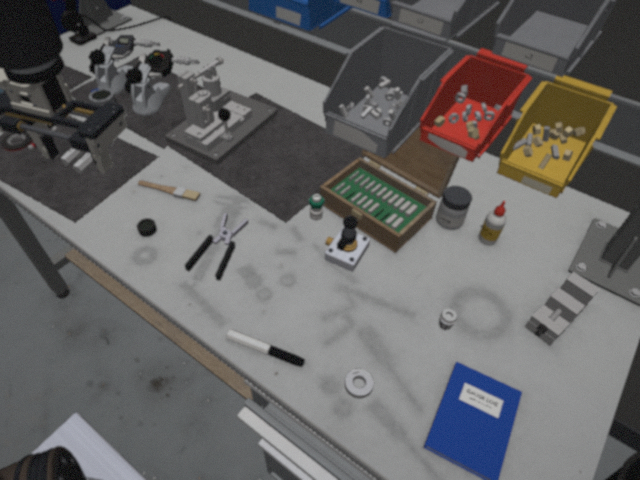

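View pics/x.png

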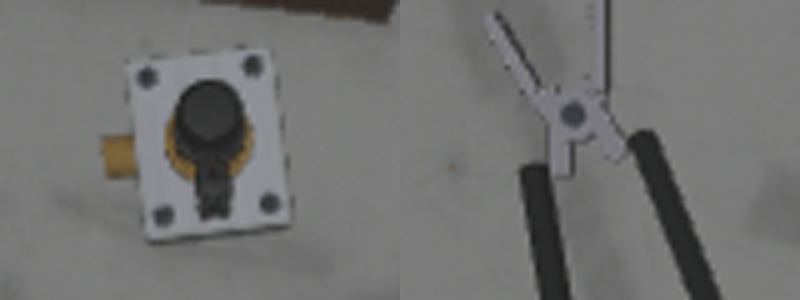

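View pics/w_top.png

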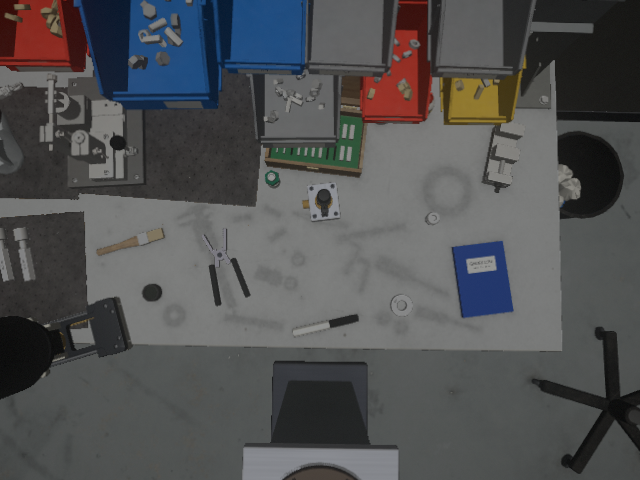

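The pliers lie flat and fully open, with the pivot at top-view px (220,255). The clip's lugs are together at (325,210), everything else is where it was, and the arm is clear. Handing in.

```bash
python3 -c "
from plant import job;print(job.close_job())"
```

```text
the job is handed in; nothing more can be done
None
```

The clip is snapped shut, and the pliers are back lying flat and open on bare worktop, about 0.2 m from the fitting. I handed the job in at about 22 s of the 66 s limit.

- **Squeeze:** I held the pliers lightly by both handles, put the jaws astride the lugs and closed in small steps. I stopped as soon as the lug jumped inward, at a finger opening of 38 mm. Wrist force read at the end of each move stayed under about 6 N. The squeeze force on the clip is not measured directly, but the fixed grip limit would keep it to about 20 N by the figures given.
- **Correction:** As the jaws closed they moved further forward than I expected, towards the ring. I backed off 2.5 mm and saw no contact with it in the wrist pictures.
- **Last checks:** The final pictures show the clip still shut, the other things where they were, and the arm clear of everything. The opened gripper had already been lifted off and moved well to the side.

No checks failed or disagreed. Depth readings on the handle tops in the final top view were noisy, so I judged that the pliers lie flat from the pictures.

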